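# Fit the test gauge to the studio air manifold and put the air on

## Robot

A 7-joint arm with a two-finger parallel gripper is mounted at the origin on the work surface. World frame = base frame: x ahead of the robot, y to its left, z up, the work surface at z = 0. Lengths are in mm, angles in rad, forces in N, time in s.
With the tool pointing down it reaches from about 400 to 850 mm from the base axis. Payload 4.4 kg.
Tool frame: the origin (TCP) lies between the finger pads; the fingertips stand 11 mm ahead of it and the grasp point (between the pads) lies 8 mm behind it; z points along the fingers, y is the line along which they close (so a half turn about z gives the same grasp; the last joint's range is limited). The gripper opens to 94 mm and grips with 3 to 60 N. Pads are 16 mm wide; open, the fingers measure 119 mm over their backs; the gripper's body (75 mm by 177 mm) begins 78 mm behind the grasp point.
Start: joints at [1.192, 0.628, 0.038, 1.517, -0.027, 0.996, -0.02], TCP at [200.049, -618.465, 216.478] pointing down, gripper open.
Joint ranges: [-3.06, 3.06], [-0.37, 2.12], [-1.25, 1.32], [0.18, 2.47], [-1.1, 4.24], [0.23, 1.98], [-2.94, 2.94]. Speed limits (rad/s): [2.57, 2.57, 3.14, 3.14, 3.14, 3.14, 3.14].

## Interface

Orientations are given as a unit quaternion [x, y, z, w].
In Python, from cell import * gives the robot as it stands. The module is installed in compiled form; this text tells all that it offers.
- The arm moves only by the tool send_rows, never from a script. Its argument "series" is a list that holds one entry, the list of rows, each a list of 6 numbers: the shift along the tool's x, y, z in units of 30 mm (1.0 is 30 mm), then the turn, a rotation vector about the tool's x, y, z in units of 6 degrees (1.0 is 6 degrees). In form: [[[dx, dy, dz, rx, ry, rz], ...]]. A call has 1 to 10 rows; each row shifts and turns the commanded pose from where the row before left it, along the tool's axes as they then stand; what a row does not reach is not made up. A row lasts 1/12 s, in which the tool goes at most 41.7 mm and 7.16 degrees, less where a joint would pass 70% of its speed; a pose out of reach is approached as far as the arm can. A call is refused whole if a number of a shift passes 1 or a number of a turn 1, either way. A call with a gripper value outside its range is refused whole. "jaw" is the opening, from -1 (shut) to 1 (fully open), set as the call begins (left out, the last holds). The fingers move at their own pace and stop on an object; "squeeze" is the grip in N (left out, the last holds). Time passes only in rows, so rows that do not move let the fingers close. It gives the time, the measured TCP pose, the force, the opening and the grip force at its end, in the units of the state.
- sense(): the state, without advancing time (a new reading comes with each control period).
- get_image(name): name is "scene" or "top"; returns the picture (384x512x3 uint8, red, green, blue); there is no depth.
- get_calibration(name): a dict with "fx", "fy", "cx", "cy" (pixels), "position" and "orientation" of the camera in the world. Camera axes: x right, y down, z forward; pixel columns grow to the right and rows downward; lengths in mm; the calibration is good to about 2 mm. A picture is of the moment at which its call begins. get_calibration takes no time and is no camera call.
- job_done(): hands the job in; it is judged then, once.
The state is a dict: "time_s": time; "joints": joint angles; "joint_vel": joint speeds; "joint_efforts": joint torques, N m; "tool_pos": TCP position; "tool_rot": TCP orientation; "contact_force": force on the tool from outside, world axes, zero at the start; "torque": the same for the moment, N m; "opening": finger opening in mm; "gripper_force": force on a finger pad.
Only numpy, scipy, OpenCV 4.12 (cv2) and the standard library are available. Lean on these libraries where they do the work, as an engineer would, in place of code of your own. Each camera call takes 0.05 s, during which the arm holds its last target. There are 200 camera calls.

## Task

Fit the red pressure gauge to the air manifold: take it out of the wooden block and push its stub straight down into the open push-in fitting, firmly but never forcing it, until it is fully home and locked, with its dial facing the manifold's front (the side the shut yellow valve handle points to). Then give the gauge a firm tug straight up, so that the fitting's blue collar lifts a little and shows that it has gripped. Only after that let go and swing the yellow valve handle fully open; leave everything else on the bench where it is.

Things in the scene. Friction and masses are not known exactly. Their poses are not given: they have to be found in the camera images.
- gauge: Loose pressure gauge, 0.13 to 0.20 kg, upright in a hole of the wooden block. Origin: tip of its stub; z up along the stub, dial on its +x side. Steel stub, diameter 14, 36 long: tapers to 7.6 over the lowest 5; groove of diameter 10 from 9 to 16 above the tip. Then a brass hexagon, 23 across, from 36 to 46, which rests on the block, so the tip hangs 36 deep in the hole; then the case.
- gauge_case (a point): Centre of the gauge's case, 80 above the tip of the stub. Round red rubber-booted case, diameter 60 (top 110 above the tip), 30 thick along the gauge's x. Grip it across the 30 mm thickness, fingers closing along the gauge's x, or across the diameter.
- gauge_dial (a point): Centre of the white dial, on the case's flat +x side, 16 mm from the stub's axis.
- manifold: Air manifold fixed to the bench. Origin: centre of its underside; front = +x, y runs along it. Aluminium bar 150 long (y), 40 wide, top 48 above the bench. Outlets on top at y = 45, 0, -45: the first has the black push-in fitting, the others are blanked with low brass plugs. At the -y end a brass ball valve and an elbow pipe into the bench (to y = -177).
- outlet (a point): Point on the bar's top, on the axis of the push-in fitting, 48 above the bench. The fitting (27 across) was screwed in by hand with 0 to 10 mm of thread showing, different each time and not measured: its mouth is 36 to 46 above this point. Bore vertical, 15.2 wide, 32 deep from mouth to hard stop. More than 35 N between gauge and manifold, pushing or pulling, is forcing it.
- collar (a joint): Blue ring, 24 across: the fitting's mouth; carries 3 sprung teeth. They resist from 20 mm below the mouth, pass at 9 to 16 N at 23, then drag at 5 N, snap into the groove at 31; hard stop at 32 (hexagon 4 above collar). Value: metres lifted, 0 to 0.002. A locked stub pulled up has 1 mm play, then lifts it from 6 N, fully at 9 N, then a hard limit; it springs back. Unlocked, it slides out.
- valve (a joint): Handle of the ball valve, turning about a vertical axis. 0 (to 0.06 at the start): shut, handle pointing to the manifold's front (+x). It turns clockwise seen from above to 1.57 rad: fully open, handle along the pipe, pointing to the manifold's -y. It stays where it is left; needs about 0.2 N m.
- stem (a point): Point on the valve's axis at handle height, 62 mm above the bench: the handle's hinge.
- valve_grip (a point): Middle of the handle's yellow sleeve, 68 mm from the axis, 63 above the bench. The sleeve is 54 long (41 to 95 mm from the axis), 18 wide, 10 high. Push it sideways with closed fingers.
- block: Heavy drilled wooden block, fixed, 60 (x) by 150 (y) by 50 high. Origin: centre of its underside. Gauge in the hole at y = -35, spare plug in the hole at y = +35; hole diameter 15.8, through. It stands left or right of the manifold.
- spare_plug: Bystander: loose black plug in the block's other hole, head 22 across, 14 high on top of the block.
- knife: Bystander: modelling knife with a wooden handle, 185 long, lying between robot and manifold. Origin about its middle.
- wire_curl: Bystander: flat spiral of 10 mm steel rod, about 80 across, a wire part of the sculpture.
- palette: Bystander: round white ceramic palette, diameter 130, 12 high.
- glass_bowl: Bystander: glass bowl, diameter 110, 45 high.
- tool_pot: Bystander: pot with modelling tools, diameter 90, 220 high.
- clay_block: Bystander: off-white block of clay, 80 by 110 by 55.
- roller: Bystander: wooden clay roller, 240 long, diameter 32.
There are look-alikes about, which are no part of the job. There is more than one size of the gauge; the job needs the largest.

How it is judged:
By the outcome, as a careful person would: the job done as asked, in the order asked, and still so for the second after the job is handed in, with the robot touching nothing.
It also fails if it takes over 67 s, if anything falls off the work surface, if the arm or the gripper's body presses on something with over 40 N, if the wrist force passes 120 N, or if a joint passes its speed limit or range.

## Working session

There is one attempt and no reset: what is moved stays moved. The work goes in short steps, Python scripts to look and compute and a tool call to move; the robot and the scene stay as the last step left them, time stands still between calls to the robot, and variables do not carry over. Pictures are saved under pics/ and viewed, at most 10 in all, crops included, and the job is handed in when it is done.

Besides the shell and the picture viewer there is one more tool, called after "Call:" as name(argument=value, ...) on one line, values as JSON. send_rows: Moves the arm, as the interface text tells. Its arguments: {"type":"object","properties":{"series":{"type":"array"},"jaw":{"type":"number"},"squeeze":{"type":"number"}},"required":["series"]}

```bash
mkdir -p pics
python3 - <<'E'
from cell import *
import cv2
for n in("scene","top"):
    im=get_image(n); cv2.imwrite(f"pics/{n}0.png",cv2.resize(im[:,:,::-1],(800,600),interpolation=cv2.INTER_CUBIC)); cv2.imwrite(f"{n}_raw.png",im[:,:,::-1])
    print(get_calibration(n))
s=sense();print({k:s[k] for k in("time_s","tool_pos","tool_rot","opening","contact_force")})
E
```

```text
{'fx': 424.7982731463751, 'fy': 424.7982731463751, 'cx': 259.9618460541641, 'cy': 192.71649275263627, 'position': array([1231.57420735, -193.31984061,  899.05604699]), 'orientation': array([ 0.75403952,  0.55546365, -0.21221988, -0.27901123])}
{'fx': 375.33364140223335, 'fy': 375.33364140223335, 'cx': 256.4787410193658, 'cy': 187.20181530905438, 'position': array([ 379.71146906,   13.09086077, 1009.39492949]), 'orientation': array([ 0.71415742, -0.69456558,  0.06725183, -0.05509105])}
{'time_s': 0.1, 'tool_pos': array([ 199.91984895, -617.90217491,  215.66844024]), 'tool_rot': array([ 9.87791027e-01,  1.55782521e-01, -1.19607507e-04, -8.23566821e-04]), 'opening': 94.08953702092475, 'contact_force': array([ 0.56971855,  0.03407196, -0.45991678])}
```

View pics/scene0.png

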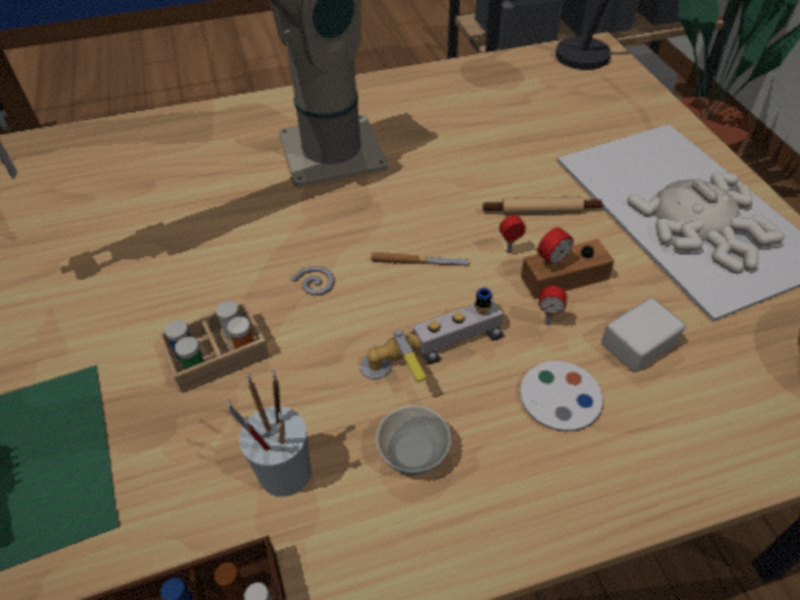

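View pics/top0.png

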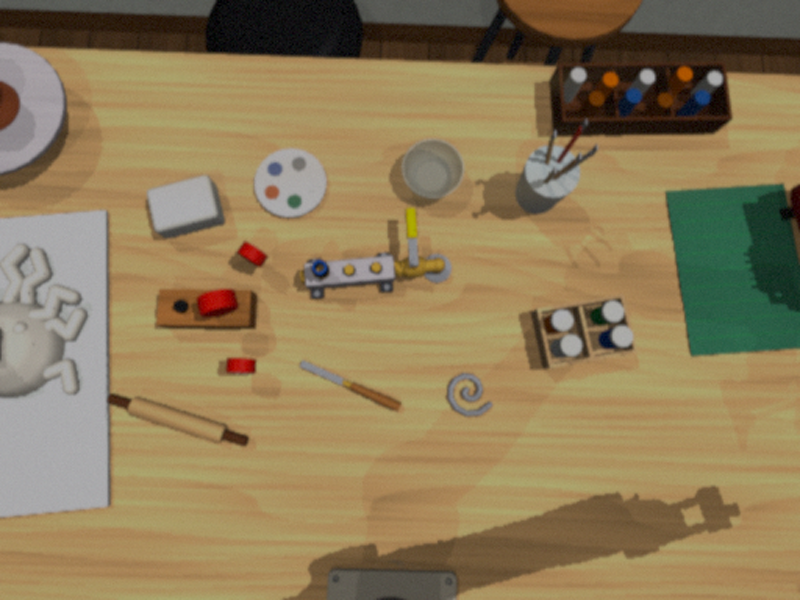

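The candidates for the gauge are the three red ones (800x600 scene pixels): small at (512,228), one in the wooden block at (556,246), and small at (552,300). In the top view they are at (241,366), (217,302) and (252,254). I choose the largest, the one in the block. The manifold's collar is at (319,268) in the top view, and the yellow handle at (411,222) points to +x.

```bash
cat > h.py <<'E'
from cell import *
import cv2, numpy as np
from scipy.spatial.transform import Rotation as R
C={n:get_calibration(n) for n in("scene","top")}
def ray(n,p):
    c=C[n]; d=np.array([(p[0]-c["cx"])/c["fx"],(p[1]-c["cy"])/c["fy"],1.])
    return np.array(c["position"]),R.from_quat(c["orientation"]).apply(d)
def plane(n,p,z):
    o,d=ray(n,p); return (o+d*(z-o[2])/d[2])
def tri(ps,pt):
    A=[];b=[]
    for n,p in(("scene",ps),("top",pt)):
        o,d=ray(n,p); d=d/np.linalg.norm(d); P=np.eye(3)-np.outer(d,d); A.append(P);b.append(P@o)
    x=np.linalg.lstsq(np.vstack(A),np.hstack(b),rcond=None)[0]
    return x,np.linalg.norm(np.vstack(A)@x-np.hstack(b))
def proj(n,X):
    c=C[n]; v=R.from_quat(c["orientation"]).inv().apply(np.array(X)-c["position"])
    return np.array([c["fx"]*v[0]/v[2]+c["cx"],c["fy"]*v[1]/v[2]+c["cy"]])
def blobs(im,lo,hi,amin=8,roi=None):
    hsv=cv2.cvtColor(im,cv2.COLOR_RGB2HSV_FULL) if False else cv2.cvtColor(im,cv2.COLOR_RGB2HSV)
    if lo[0]<0:
        m=cv2.inRange(hsv,(0,lo[1],lo[2]),hi)|cv2.inRange(hsv,(180+lo[0],lo[1],lo[2]),(180,255,255))
    else: m=cv2.inRange(hsv,lo,hi)
    k,l,st,ce=cv2.connectedComponentsWithStats(m)
    out=[]
    for i in range(1,k):
        if st[i,4]>=amin:
            x,y=ce[i]
            if roi is None or(roi[0]<x<roi[2] and roi[1]<y<roi[3]):
                pts=np.argwhere(l==i)[:,::-1].astype(np.float32)
                out.append((ce[i].round(2),int(st[i,4]),st[i,:4],cv2.minAreaRect(pts)))
    return out
E
python3 - <<'E'
from h import *
I={n:cv2.imread(n+"_raw.png")[:,:,::-1].copy() for n in C}
roi={"scene":(230,120,400,260),"top":(90,120,300,250)}
for n in C:
    for nm,lo,hi in(("red",(-8,150,60),(8,255,255)),("blue",(105,120,30),(130,255,255)),("yel",(24,150,120),(34,255,255)),("brass",(14,120,60),(24,255,255))):
        if nm=="brass":continue
        for b in blobs(I[n],lo,hi,8,roi[n]): print(n,nm,b[0],b[1],b[2],np.round(np.hstack([*b[3]]),1))
a=cv2.resize(I["scene"][130:240,230:400],None,fx=4.7,fy=4.7,interpolation=cv2.INTER_CUBIC)
cv2.imwrite("pics/crop_s.png",a[:,:,::-1])
a=cv2.resize(I["top"][125:215,95:300],None,fx=3.9,fy=3.9,interpolation=cv2.INTER_CUBIC)
cv2.imwrite("pics/crop_t.png",a[:,:,::-1])
E
```

```text
scene red [327.43 145.25] 203 [320 137  16  17] [327.4 145.3  15.2  14.8  63.4]
scene red [352.57 154.48] 215 [344 145  22  22] [353.  155.   12.7  21.2  45. ]
scene red [353.56 186.98] 131 [345 182  18  13] [353.6 187.5  17.5  11.2   7.1]
scene red [366.47 242.  ] 19 [364 239   7   6] [366.4 241.8   5.4   5.4  63.4]
scene blue [309.46 188.1 ] 39 [306 185   8   7] [309.5 188.    6.    7.   90. ]
scene blue [373.94 256.13] 52 [370 253   9   7] [374. 256.   6.   8.  90.]
scene yel [265.31 234.15] 109 [259 226  13  17] [265.3 234.1  17.4   5.8  63.4]
top red [160.98 162.16] 164 [152 155  18  15] [161.1 162.4  17.2  10.   33.7]
top red [138.42 193.38] 376 [126 185  26  18] [138.5 193.5  16.7  25.   76. ]
top red [153.44 233.63] 167 [145 229  18  10] [153.5 233.5   9.   17.   90. ]
top blue [204.43 171.43] 51 [200 167  10  10] [204.3 171.4   8.9   8.5  26.6]
top yel [262.84 142.43] 122 [260 133   7  19] [263. 142.  18.   6.  90.]
```

View pics/crop_s.png

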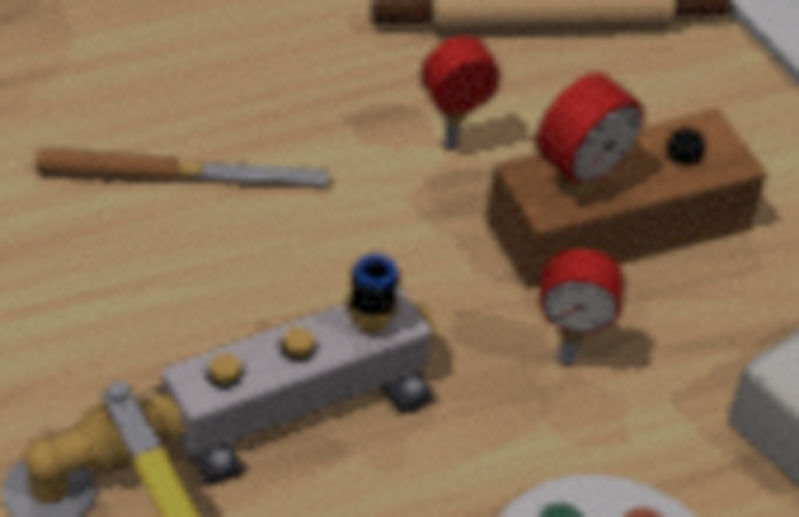

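View pics/crop_t.png

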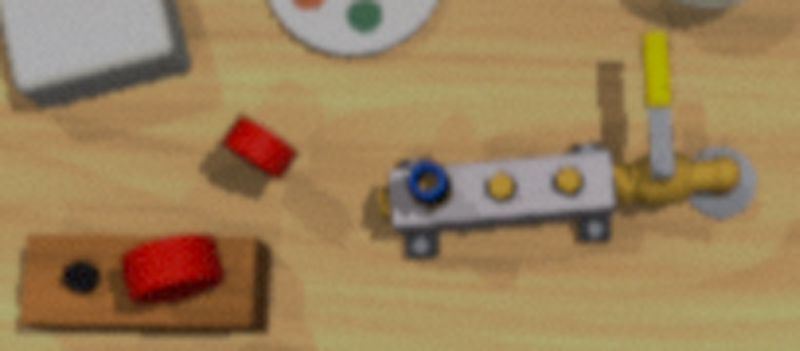

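The crops confirm it: the large gauge in the block is at crop_s (590,128), with its white dial facing the scene camera. The blue collar is at crop_s (375,270) and crop_t (427,183). The yellow sleeve is at crop_t (656,68).

Run:
```python
from h import *
I={n:cv2.imread(n+"_raw.png")[:,:,::-1].copy() for n in C}
P=lambda *a:print(*[np.round(x,2) if not isinstance(x,str) else x for x in a])
t=I["top"]
# gauge
b=[b for b in blobs(t,(-8,150,60),(8,255,255),8,(90,120,300,250))]
P("gauge@94",plane("top",b[1][0],94)); 
for i in(0,2): P("small",plane("top",b[i][0],60))
def ang(rect,z):
    bx=cv2.boxPoints(rect); W=np.array([plane("top",p,z)[:2] for p in bx]); e=W[[1,2]]-W[[0,1]]
    L=np.linalg.norm(e,axis=1); k=L.argmax(); return np.degrees(np.arctan2(e[k][1],e[k][0])),L
P("gauge long axis",*ang(b[1][3],110))
# edge lines of red blob
hsv=cv2.cvtColor(t,cv2.COLOR_RGB2HSV); m=cv2.inRange(hsv,(0,150,60),(8,255,255))|cv2.inRange(hsv,(172,150,60),(180,255,255))
sub=m[183:205,124:154]
for f in("top","bot"):
    pts=[]
    for x in range(129,149):
        r=np.flatnonzero(m[180:210,x])+180
        pts.append((x,r.min()if f=="top" else r.max()))
    s,i=np.polyfit(*np.array(pts,float).T,1); A=plane("top",(130,s*130+i),110);B=plane("top",(148,s*148+i),110);d=A-B
    P(f,"long axis deg",np.degrees(np.arctan2(d[1],d[0])))
# collar
P("collar tri",*tri((309.46,188.1),(204.43,171.43)))
for z in(84,89,94): P(z,plane("top",(204.43,171.43),z),plane("scene",(309.46,188.1),z))
P("sleeve tri",*tri((265.31,234.15),(262.84,142.43)),"top@68",plane("top",(262.84,142.43),68))
# plugs
for b_ in blobs(t,(12,110,60),(26,255,255),6,(215,160,300,190)): P("brass top",b_[0],str(b_[1]),plane("top",b_[0],52))
# bar top: low sat bright
m2=cv2.inRange(hsv,(0,0,95),(180,60,255)); m2[:, :190]=0;m2[:,255:]=0;m2[:155]=0;m2[195:]=0
c=max(cv2.findContours(m2,0,2)[0],key=cv2.contourArea); P("bar",*ang(cv2.minAreaRect(c),48),str(cv2.minAreaRect(c)))
mm=cv2.minAreaRect(c)[0];P(plane("top",mm,48))
m3=cv2.inRange(hsv,(0,80,30),(14,255,130));m3[:180]=0;m3[215:]=0;m3[:,:95]=0;m3[:,170:]=0
c=max(cv2.findContours(m3,0,2)[0],key=cv2.contourArea);P("block",*ang(cv2.minAreaRect(c),50),plane("top",cv2.minAreaRect(c)[0],50))
```

```text
gauge@94 [516.18 288.64  94.  ]
small [604.49 247.45  60.  ]
small [420.65 253.41  60.  ]
gauge long axis -73.78 [59.42 41.4 ]
top long axis deg 100.15
bot long axis deg 102.81
collar tri [577.36 130.61  88.17] 0.04
84 [578.26 131.17  84.  ] [573.99 132.24  84.  ]
89 [577.19 130.53  89.  ] [578.03 130.25  89.  ]
94 [576.11 129.89  94.  ] [582.06 128.25  94.  ]
sleeve tri [664.41 -14.76  64.41] 0.29 top@68 [663.38 -14.45  68.  ]
brass top [240.37 170.63] 30 [590.1   41.91  52.  ]
brass top [223.06 172.42] 31 [583.96  86.76  52.  ]
bar -82.89 [150.76  44.68] ((223.01641845703125, 172.18032836914062), (16.6585750579834, 57.58073425292969), 84.80557250976562)
[585.45  87.21  48.  ]
block -88.3 [135.99  62.4 ] [513.21 306.03  50.  ]
```

```bash
cat >> h.py <<'E'
def togo(pos,yawx):
    s=sense(); r=R.from_quat(s["tool_rot"]); p=np.array(s["tool_pos"])
    c,q=np.cos(np.radians(yawx)),np.sin(np.radians(yawx))
    G=R.from_matrix(np.array([[c,q,0],[q,-c,0],[0,0,-1]]))
    d=r.inv().apply(np.array(pos)-p)/30; w=(r.inv()*G).as_rotvec()*180/np.pi/6
    print("t",s["time_s"],"pos",p.round(1),"units d",d.round(2),"rot",w.round(2),"F",np.round(s["contact_force"],1),"op",round(s["opening"],1))
E
python3 - <<'E'
from h import *
print(plane("top",(115.5,195.5),58), plane("top",(130.2,196.5),50), plane("scene",(359.1,160.4),94))
for k in((514,289,94),): print(proj("scene",k),proj("top",k))
togo((516,288.6,200),102)
E
```

```text
[514.40151064 356.99075386  58.        ] [514.03352394 322.19813809  50.        ] [529.34780568 291.36174722  94.        ]
[355.80549028 156.77525336] [138.19927494 194.25266098]
t 0.1 pos [ 199.9 -617.9  215.7] units d [ 19.32 -25.51   0.57] rot [-1.000e-02 -1.000e-02 -1.401e+01] F [ 0.6  0.  -0.5] op 94.1
```

Call:
send_rows(series=[[[1,-0.95,0,0,0,0],[1,-0.95,0,0,0,0],[1,-0.95,0,0,0,0],[1,-0.95,0,0,0,0],[1,-0.95,0,0,0,0],[1,-0.95,0,0,0,0],[1,-0.95,0,0,0,0],[1,-0.95,0,0,0,0],[1,-0.95,0,0,0,0],[1,-0.95,0,0,0,0]]], jaw=0.35, squeeze=40)

```text
time_s: 0.93
tool_pos: [398.2, -253.0, 216.4]
tool_rot: [0.988, 0.156, -0.0, -0.0]
contact_force: [0.9, -0.0, 0.1]
opening: 63.2
gripper_force: 0.0
```

Call:
send_rows(series=[[[0.5,-0.9,0,0,0,0],[0.5,-0.9,0,0,0,0],[0.5,-0.9,0,0,0,0],[0.5,-0.9,0,0,0,0],[0.5,-0.9,0,0,0,0],[0.5,-0.9,0,0,0,0],[0.5,-0.9,0,0,0,0],[0.5,-0.9,0,0,0,0],[0.5,-0.9,0,0,0,0],[0.5,-0.9,0,0,0,0]]])

```text
time_s: 1.77
tool_pos: [457.3, 49.5, 216.4]
tool_rot: [0.988, 0.156, -0.0, 0.0]
contact_force: [-0.2, 0.1, -0.5]
opening: 63.7
gripper_force: 0.0
```

Call:
send_rows(series=[[[0,0,0,0,0,-1],[0,0,0,0,0,-1],[0,0,0,0,0,-1],[0,0,0,0,0,-1],[0,0,0,0,0,-1],[0,0,0,0,0,-1],[0,0,0,0,0,-1],[0,0,0,0,0,-1],[0,0,0,0,0,-1],[0,0,0,0,0,-1]]])

```text
time_s: 2.6
tool_pos: [457.2, 48.0, 216.3]
tool_rot: [0.776, 0.631, -0.0, -0.0]
contact_force: [0.3, -0.3, -0.4]
opening: 63.3
gripper_force: 0.0
```

Call:
send_rows(series=[[[0,0,0,0,0,-1],[0,0,0,0,0,-1],[0,0,0,0,0,-1],[0,0,0,0,0,-1]]])

```text
time_s: 2.93
tool_pos: [457.2, 48.0, 216.3]
tool_rot: [0.628, 0.778, -0.0, -0.0]
contact_force: [-0.1, -0.2, -0.0]
opening: 63.2
gripper_force: 0.0
```

Run:
```python
from h import *
togo((516,288.6,180),102);print(sense()["joints"])
```

```text
t 2.9333 pos [457.2  48.  216.3] units d [7.42 3.61 1.21] rot [-0.01 -0.    0.04] F [-0.1 -0.2 -0. ] op 63.2
[ 0.16340352  0.38700235 -0.44449279  2.01751364  0.23145374  0.78554425
 -0.20404122]
```

The spare plug (514,357) and the dial ray both agree with the gauge axis at about (516,288) and a yaw of about 12°. Moving above the gauge, then down.

Call:
send_rows(series=[[[0.93,0.45,0.15,0,0,0],[0.93,0.45,0.15,0,0,0],[0.93,0.45,0.15,0,0,0],[0.93,0.45,0.15,0,0,0],[0.93,0.45,0.15,0,0,0],[0.93,0.45,0.15,0,0,0],[0.93,0.45,0.15,0,0,0],[0.91,0.45,0.15,0,0,0],[0,0,0,0,0,0]]])

```text
time_s: 3.68
tool_pos: [516.5, 295.6, 179.5]
tool_rot: [0.627, 0.779, 0.002, -0.002]
contact_force: [0.0, 0.8, 0.8]
opening: 63.2
gripper_force: 0.0
```

Run:
```python
from h import *
togo((516,288.3,86),102)
im=get_image("scene"); cv2.imwrite("pics/above.png",cv2.resize(im[90:220,270:430,::-1],None,fx=4.5,fy=4.5,interpolation=cv2.INTER_CUBIC))
```

```text
t 3.6833 pos [516.5 295.6 179.5] units d [-0.25 -0.07  3.12] rot [ 0.01 -0.05  0.05] F [0.  0.8 0.8] op 63.2
```

View pics/above.png

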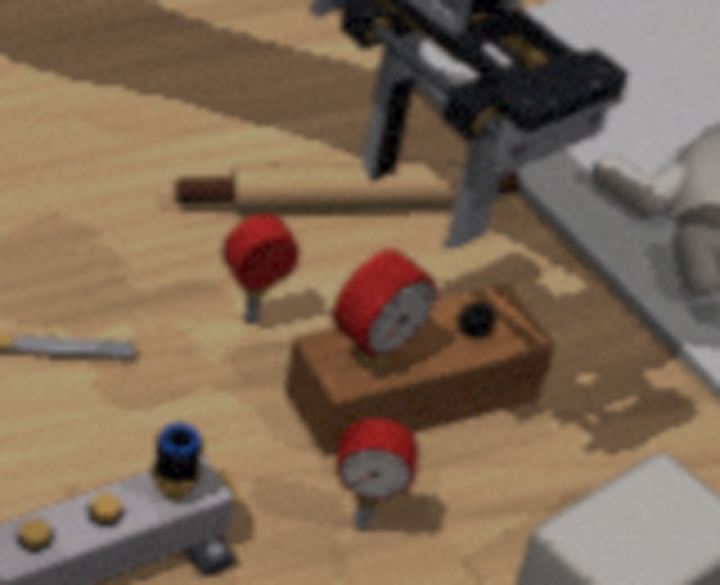

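The picture shows the gripper above the gauge (pixel 385,300), its fingers at (390,150) and (475,215) straddling it front to back. I correct the small offset and go down.

Call:
send_rows(series=[[[-0.25,-0.05,0.3,0,0,0],[0,0,0.5,0,0,0],[0,0,0.5,0,0,0],[0,0,0.5,0,0,0],[0,0,0.5,0,0,0],[0,0,0.4,0,0,0],[0,0,0.3,0,0,0],[0,0,0.1,0,0,0],[0,0,0,0,0,0],[0,0,0,0,0,0]]])

```text
time_s: 4.57
tool_pos: [517.5, 280.4, 87.8]
tool_rot: [0.63, 0.777, 0.0, 0.0]
contact_force: [-0.3, 0.5, -0.1]
opening: 63.1
gripper_force: 0.0
```

Run:
```python
from h import *
togo((516,288.3,86),102)
```

```text
t 4.5667 pos [517.5 280.4  87.8] units d [0.27 0.01 0.06] rot [ 0.01 -0.   -0.02] F [-0.3  0.5 -0.1] op 63.1
```

Call:
send_rows(series=[[[0.27,0,0.06,0,0,0],[0,0,0,0,0,0],[0,0,0,0,0,0]]])

```text
time_s: 4.82
tool_pos: [515.5, 289.7, 86.2]
tool_rot: [0.629, 0.777, 0.001, -0.0]
contact_force: [0.3, 0.0, -0.7]
opening: 63.7
gripper_force: 0.0
```

Call:
send_rows(series=[[[0,0,0,0,0,0],[0,0,0,0,0,0],[0,0,0,0,0,0],[0,0,0,0,0,0],[0,0,0,0,0,0],[0,0,0,0,0,0],[0,0,0,0,0,0],[0,0,0,0,0,0]]], jaw=-1, squeeze=40)

```text
time_s: 5.48
tool_pos: [515.2, 288.3, 85.6]
tool_rot: [0.63, 0.777, -0.0, -0.0]
contact_force: [-1.2, -0.3, 0.7]
opening: 30.6
gripper_force: 39.1
```

Run:
```python
from h import *
togo((516,288.3,86),102);print(sense()["gripper_force"],sense()["torque"])
```

```text
t 5.4833 pos [515.2 288.3  85.6] units d [-0.    0.03 -0.01] rot [-0.01  0.   -0.01] F [-1.2 -0.3  0.7] op 30.6
39.09222900867462 [-0.12507088  0.29072032  0.00910932]
```

Call:
send_rows(series=[[[0,0,-0.2,0,0,0],[0,0,-0.3,0,0,0],[0,0,-0.4,0,0,0],[0,0,-0.5,0,0,0],[0,0,-0.5,0,0,0],[0,0,-0.5,0,0,0],[0,0,-0.5,0,0,0],[0,0,-0.5,0,0,0],[0,0,-0.3,0,0,0],[0,0,0,0,0,0]]])

```text
time_s: 6.32
tool_pos: [516.9, 289.5, 199.7]
tool_rot: [0.63, 0.777, 0.002, 0.001]
contact_force: [0.2, 0.5, -1.3]
opening: 30.3
gripper_force: 39.1
```

Run:
```python
from h import *
togo((577.5,130.7,196),97.7);print(sense()["torque"])
im=get_image("top"); cv2.imwrite("top_raw.png",im[:,:,::-1])
im=get_image("scene"); cv2.imwrite("scene_raw.png",im[:,:,::-1]);cv2.imwrite("pics/lift.png",cv2.resize(im[70:220,260:430,::-1],None,fx=4,fy=4,interpolation=cv2.INTER_CUBIC))
```

```text
t 6.3167 pos [516.9 289.5 199.7] units d [-5.59  0.88  0.12] rot [ 0.05 -0.02  0.7 ] F [ 0.2  0.5 -1.3] op 30.3
[ 0.0040858  -0.09600587 -0.04845825]
```

View pics/lift.png

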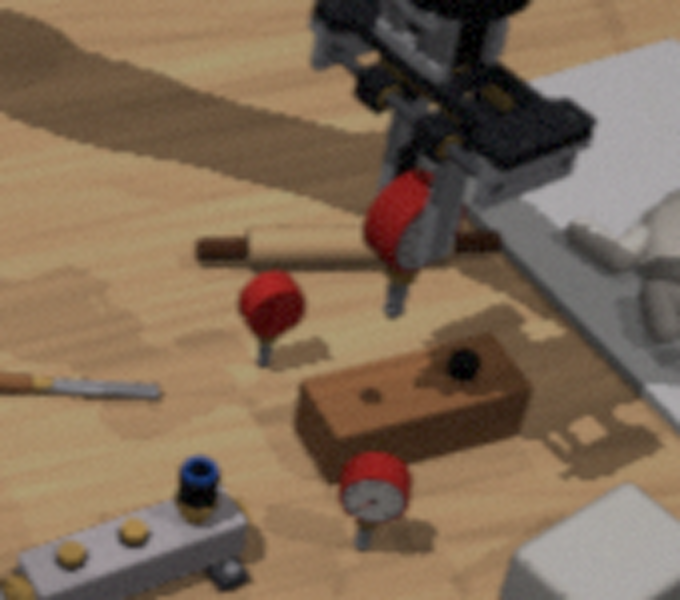

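The gauge hangs clear of the block, stub tip at (394,312), and is upright. Carrying it over the fitting.

Call:
send_rows(series=[[[-0.4,0.08,0,0,0,0],[-0.8,0.12,0,0,0,0],[-0.8,0.12,0,0,0,0],[-0.8,0.12,0,0,0,0],[-0.8,0.12,0,0,0,0],[-0.8,0.12,0,0,0,0],[-0.8,0.12,0,0,0,0],[-0.4,0.08,0,0,0,0.7],[0,0,0,0,0,0],[0,0,0,0,0,0]]])

```text
time_s: 7.25
tool_pos: [575.7, 128.3, 195.8]
tool_rot: [0.658, 0.753, -0.001, -0.0]
contact_force: [-0.3, -0.2, -2.2]
opening: 30.3
gripper_force: 39.1
```

Call:
send_rows(series=[[[0,0,0,0,0,0],[0,0,0,0,0,0],[0,0,0,0,0,0]]])

```text
time_s: 7.5
tool_pos: [575.5, 131.0, 196.6]
tool_rot: [0.657, 0.754, 0.0, -0.0]
contact_force: [-0.2, 0.2, -2.1]
opening: 30.2
gripper_force: 39.1
```

Run:
```python
from h import *
togo((577.5,130.7,196),97.7)
im=get_image("scene"); it=get_image("top")
p=np.array(sense()["tool_pos"])
t=p+[0,0,-71.6]
a,b=proj("scene",t),proj("scene",t+[0,0,36]);print("exp tip/hexbottom",a,b,"collar",proj("scene",(577.4,130.6,88)))
o=(240,120)
cr=cv2.resize(im[120:220,260:360],None,fx=6,fy=6,interpolation=cv2.INTER_CUBIC)[:,:,::-1]
cr=np.hstack([cr]);cv2.imwrite("pics/over.png",cr)
```

```text
t 7.5 pos [575.5 131.  196.6] units d [-0.02  0.06  0.02] rot [-0.   -0.01  0.03] F [-0.2  0.2 -2.1] op 30.2
exp tip/hexbottom [310.37635546 177.76431604] [311.55602176 167.61920245] collar [309.46918283 188.15414192]
```

View pics/over.png

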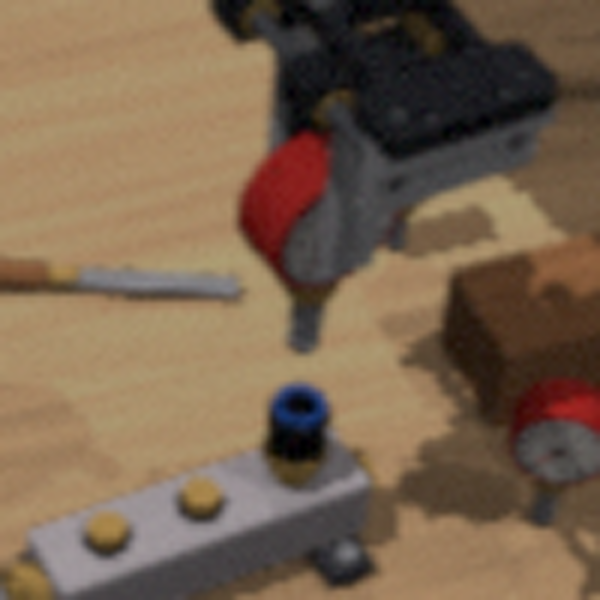

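Over the fitting, the stub tip is at crop (302,350), 0.5 px from the expected position, and the mouth is at (300,407). They are aligned, so I go down gradually and watch the force.

Call:
send_rows(series=[[[0,0.06,0.3,0,0,0],[0,0,0.3,0,0,0],[0,0,0.2,0,0,0],[0,0,0.1,0,0,0],[0,0,0,0,0,0],[0,0,0,0,0,0],[0,0,0,0,0,0]]])

```text
time_s: 8.18
tool_pos: [578.0, 129.9, 169.8]
tool_rot: [0.658, 0.753, 0.0, 0.0]
contact_force: [0.3, 0.2, -1.3]
opening: 30.2
gripper_force: 39.1
```

Call:
send_rows(series=[[[0,0,0.07,0,0,0],[0,0,0.07,0,0,0],[0,0,0.07,0,0,0],[0,0,0,0,0,0],[0,0,0,0,0,0]]])

```text
time_s: 8.6
tool_pos: [577.8, 129.7, 163.3]
tool_rot: [0.658, 0.753, -0.0, -0.0]
contact_force: [0.5, -0.5, -1.6]
opening: 30.2
gripper_force: 39.1
```

Call:
send_rows(series=[[[0,0,0.07,0,0,0],[0,0,0.07,0,0,0],[0,0,0.06,0,0,0],[0,0,0,0,0,0],[0,0,0,0,0,0]]])

```text
time_s: 9.02
tool_pos: [577.7, 130.6, 157.2]
tool_rot: [0.658, 0.753, 0.0, -0.0]
contact_force: [0.0, 2.5, -2.8]
opening: 29.9
gripper_force: 39.1
```

Call:
send_rows(series=[[[0.02,0,0.05,0,0,0],[0,0,0.05,0,0,0],[0,0,0,0,0,0],[0,0,0,0,0,0]]])

```text
time_s: 9.35
tool_pos: [577.7, 130.8, 154.3]
tool_rot: [0.658, 0.753, 0.0, -0.0]
contact_force: [-1.5, 1.7, -2.3]
opening: 30.1
gripper_force: 39.1
```

Call:
send_rows(series=[[[0,0,0.05,0,0,0],[0,0,0.05,0,0,0],[0,0,0,0,0,0],[0,0,0,0,0,0]]])

```text
time_s: 9.68
tool_pos: [577.7, 130.7, 151.2]
tool_rot: [0.658, 0.753, 0.0, -0.0]
contact_force: [-1.4, 2.7, -2.7]
opening: 30.3
gripper_force: 39.1
```

Call:
send_rows(series=[[[0.03,-0.02,0.05,0,0,0],[0,0,0.05,0,0,0],[0,0,0,0,0,0],[0,0,0,0,0,0]]])

```text
time_s: 10.02
tool_pos: [577.3, 130.9, 148.3]
tool_rot: [0.658, 0.753, 0.0, 0.0]
contact_force: [-0.3, 2.3, -2.1]
opening: 30.6
gripper_force: 39.1
```

Call:
send_rows(series=[[[0,0,0.05,0,0,0],[0,0,0.05,0,0,0],[0,0,0,0,0,0],[0,0,0,0,0,0]]])

```text
time_s: 10.35
tool_pos: [577.2, 131.0, 145.3]
tool_rot: [0.658, 0.753, 0.0, 0.0]
contact_force: [0.6, 1.2, -1.3]
opening: 30.3
gripper_force: 39.1
```

Call:
send_rows(series=[[[0,0,0.04,0,0,0],[0,0,0.03,0,0,0],[0,0,0,0,0,0],[0,0,0,0,0,0]]])

```text
time_s: 10.68
tool_pos: [577.4, 131.3, 143.6]
tool_rot: [0.658, 0.753, 0.0, 0.0]
contact_force: [0.7, 1.9, 1.8]
opening: 30.4
gripper_force: 39.1
```

Call:
send_rows(series=[[[0,0,0.04,0,0,0],[0,0,0,0,0,0],[0,0,0,0,0,0]]])

```text
time_s: 10.93
tool_pos: [577.5, 131.4, 142.7]
tool_rot: [0.658, 0.753, 0.0, 0.0]
contact_force: [0.1, 1.8, 4.7]
opening: 30.2
gripper_force: 39.1
```

Call:
send_rows(series=[[[0,0,0.04,0,0,0],[0,0,0,0,0,0],[0,0,0,0,0,0]]])

```text
time_s: 11.18
tool_pos: [577.7, 131.3, 141.8]
tool_rot: [0.658, 0.753, 0.001, 0.001]
contact_force: [0.9, 1.2, 7.3]
opening: 30.2
gripper_force: 39.1
```

Call:
send_rows(series=[[[0,0,0.04,0,0,0],[0,0,0,0,0,0],[0,0,0,0,0,0]]])

```text
time_s: 11.43
tool_pos: [577.1, 131.1, 139.2]
tool_rot: [0.658, 0.753, 0.0, -0.0]
contact_force: [1.1, 1.6, -1.5]
opening: 30.5
gripper_force: 39.1
```

Call:
send_rows(series=[[[0,0,0.05,0,0,0],[0,0,0.04,0,0,0],[0,0,0,0,0,0],[0,0,0,0,0,0]]])

```text
time_s: 11.77
tool_pos: [577.2, 131.2, 136.7]
tool_rot: [0.658, 0.753, 0.0, 0.0]
contact_force: [2.2, 2.0, -1.3]
opening: 30.1
gripper_force: 39.1
```

Call:
send_rows(series=[[[0,0,0.05,0,0,0],[0,0,0,0,0,0],[0,0,0,0,0,0]]])

```text
time_s: 12.02
tool_pos: [576.6, 131.5, 134.6]
tool_rot: [0.658, 0.753, -0.0, -0.001]
contact_force: [2.9, 3.5, -8.0]
opening: 30.0
gripper_force: 39.6
```

Call:
send_rows(series=[[[0,0,0.04,0,0,0],[0,0,0,0,0,0],[0,0,0,0,0,0]]])

```text
time_s: 12.27
tool_pos: [576.8, 131.4, 134.1]
tool_rot: [0.658, 0.753, -0.0, -0.0]
contact_force: [1.7, 3.3, -2.5]
opening: 30.3
gripper_force: 39.6
```

Call:
send_rows(series=[[[0.03,0.02,0.03,0,0,0],[0,0,0,0,0,0],[0,0,0,0,0,0]]])

```text
time_s: 12.52
tool_pos: [577.1, 131.6, 133.2]
tool_rot: [0.658, 0.753, -0.001, -0.0]
contact_force: [0.2, 0.7, -1.9]
opening: 29.5
gripper_force: 39.6
```

Call:
send_rows(series=[[[0,0,0.03,0,0,0],[0,0,0,0,0,0],[0,0,0,0,0,0]]])

```text
time_s: 12.77
tool_pos: [577.2, 131.6, 133.1]
tool_rot: [0.658, 0.753, -0.0, 0.0]
contact_force: [-2.2, 0.1, 4.8]
opening: 29.9
gripper_force: 39.6
```

Call:
send_rows(series=[[[0,0,0.04,0,0,0],[0,0,0,0,0,0],[0,0,0,0,0,0]]])

```text
time_s: 13.02
tool_pos: [577.3, 131.7, 132.9]
tool_rot: [0.658, 0.753, -0.0, 0.0]
contact_force: [-4.2, -0.7, 13.6]
opening: 29.8
gripper_force: 39.6
```

Call:
send_rows(series=[[[0,0,0.03,0,0,0],[0,0,0,0,0,0],[0,0,0,0,0,0]]])

```text
time_s: 13.27
tool_pos: [577.9, 131.8, 132.8]
tool_rot: [0.658, 0.753, 0.0, 0.001]
contact_force: [-3.6, -1.0, 17.3]
opening: 29.9
gripper_force: 39.8
```

It is home: the tool stopped at z≈132.8 while the force rose to about 19 N net. Now the tug upward.

Call:
send_rows(series=[[[0,0,-0.09,0,0,0],[0,0,0,0,0,0],[0,0,0,0,0,0]]])

```text
time_s: 13.52
tool_pos: [577.5, 131.4, 133.0]
tool_rot: [0.658, 0.753, -0.0, 0.0]
contact_force: [-0.0, -0.3, 3.6]
opening: 29.7
gripper_force: 39.8
```

Call:
send_rows(series=[[[0,0,-0.05,0,0,0],[0,0,0,0,0,0],[0,0,0,0,0,0]]])

```text
time_s: 13.77
tool_pos: [577.2, 131.9, 134.1]
tool_rot: [0.658, 0.753, -0.0, -0.0]
contact_force: [0.1, -0.2, -2.0]
opening: 29.8
gripper_force: 39.8
```

Call:
send_rows(series=[[[0,0,-0.05,0,0,0],[0,0,0,0,0,0],[0,0,0,0,0,0]]])

```text
time_s: 14.02
tool_pos: [577.0, 131.9, 135.1]
tool_rot: [0.658, 0.753, -0.001, -0.0]
contact_force: [1.1, 0.4, -9.4]
opening: 29.6
gripper_force: 39.8
```

Call:
send_rows(series=[[[0,0,-0.05,0,0,0],[0,0,0,0,0,0],[0,0,0,0,0,0]]])

```text
time_s: 14.27
tool_pos: [577.0, 131.8, 136.7]
tool_rot: [0.658, 0.753, -0.001, -0.0]
contact_force: [1.4, 0.1, -15.1]
opening: 29.5
gripper_force: 39.8
```

Call:
send_rows(series=[[[0,0,-0.03,0,0,0],[0,0,0,0,0,0],[0,0,0,0,0,0]]])

```text
time_s: 14.52
tool_pos: [576.9, 131.7, 137.1]
tool_rot: [0.658, 0.753, -0.001, -0.001]
contact_force: [3.3, 0.8, -26.2]
opening: 30.0
gripper_force: 39.9
```

The collar lifted to its limit at about 24 N net. I ease off, then release.

Call:
send_rows(series=[[[0,0,0.1,0,0,0],[0,0,0.08,0,0,0],[0,0,0,0,0,0],[0,0,0,0,0,0]]])

```text
time_s: 14.85
tool_pos: [577.7, 132.3, 134.4]
tool_rot: [0.658, 0.753, 0.0, 0.0]
contact_force: [-2.3, -0.1, -3.7]
opening: 29.8
gripper_force: 39.9
```

Run:
```python
from h import *
togo((577.3,131.7,133.5),97.7);print(sense()["torque"],sense()["joints"])
```

```text
t 14.85 pos [577.7 132.3 134.4] units d [-0.02 -0.02  0.03] rot [0.01 0.   0.  ] F [-2.3 -0.1 -3.7] op 29.8
[-0.26377264  0.33186999 -0.02126092] [-0.04475931  0.6671087  -0.36298018  1.75683103  0.31988645  0.77529531
 -0.43209935]
```

Call:
send_rows(series=[[[0,0,0.03,0,0,0],[0,0,0,0,0,0],[0,0,0,0,0,0]]])

```text
time_s: 15.1
tool_pos: [577.8, 132.3, 133.1]
tool_rot: [0.658, 0.753, 0.0, 0.0]
contact_force: [-2.9, -1.6, 2.1]
opening: 29.6
gripper_force: 39.9
```

Call:
send_rows(series=[[[0,0,0,0,0,0],[0,0,0,0,0,0],[0,0,0,0,0,0],[0,0,0,0,0,0],[0,0,0,0,0,0],[0,0,0,0,0,0]]], jaw=0.35)

```text
time_s: 15.6
tool_pos: [577.7, 132.3, 132.2]
tool_rot: [0.658, 0.753, 0.0, 0.0]
contact_force: [0.4, 0.8, -0.2]
opening: 62.9
gripper_force: 0.0
```

Call:
send_rows(series=[[[0,0,-0.3,0,0,0],[0,0,-0.5,0,0,0],[0,0,-0.5,0,0,0],[0,0,-0.5,0,0,0],[0,0,-0.5,0,0,0],[0,0,-0.5,0,0,0],[0,0,-0.3,0,0,0],[0,0,0,0,0,0]]])

```text
time_s: 16.27
tool_pos: [578.9, 132.7, 227.7]
tool_rot: [0.658, 0.753, 0.002, 0.001]
contact_force: [0.2, 0.2, 0.1]
opening: 63.0
gripper_force: 0.0
```

Run:
```python
from h import *
togo((660,20,200),97.7)
im=get_image("scene");cv2.imwrite("pics/rel.png",cv2.resize(im[110:260,220:360,::-1],None,fx=4,fy=4,interpolation=cv2.INTER_CUBIC))
it=get_image("top")
for nm,lo,hi in(("red",(-8,150,60),(8,255,255)),("yel",(24,150,120),(34,255,255))):
    for n,i,roi in(("scene",im,(230,120,400,260)),("top",it,(90,120,300,250))):
        for b in blobs(i,lo,hi,20,roi): print(nm,n,b[0],b[1])
```

```text
t 16.2667 pos [578.9 132.7 227.7] units d [-4.09  2.17  0.93] rot [ 0.04 -0.01  0.  ] F [0.2 0.2 0.1] op 63.0
red scene [332.62 147.3 ] 37
red scene [308.59 169.41] 234
red scene [353.92 187.06] 133
red top [153.22 233.7 ] 163
yel scene [265.03 232.77] 75
yel top [262.78 142.45] 120
```

View pics/rel.png

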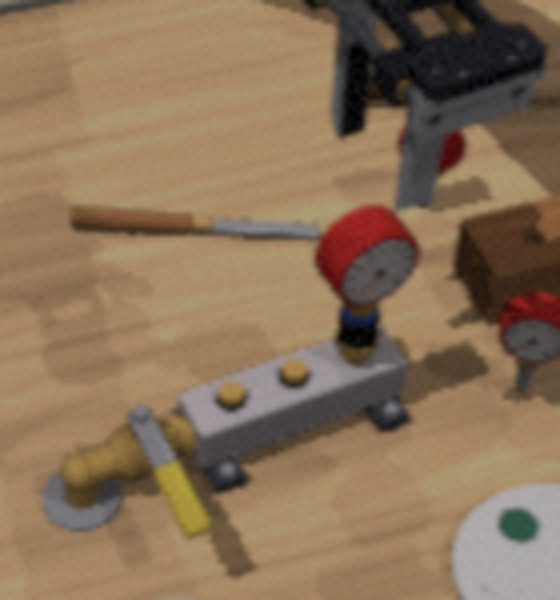

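The gauge stands upright in the fitting at (365,250), hexagon just over the blue collar, dial facing front. The handle is still shut, sleeve at (185,500). Moving to the handle's +y side with the fingers closed.

Call:
send_rows(series=[[[-0.8,0.44,0,0,0,0],[-0.8,0.44,0,0,0,0],[-0.8,0.44,0,0,0,0],[-0.8,0.44,0,0,0,0],[-0.8,0.44,0,0,0,0],[0,0,0,0,0,0],[0,0,0,0,0,0],[0,0,0,0,0,0]]], jaw=-1, squeeze=10)

```text
time_s: 17.03
tool_pos: [658.0, 23.0, 224.0]
tool_rot: [0.658, 0.753, -0.0, -0.001]
contact_force: [-0.1, -0.1, 0.2]
opening: 13.3
gripper_force: 0.0
```

Run:
```python
from h import *
togo((661,21.7,68),97.7)
print(plane("top",(276.5,108.8),30))
```

```text
t 17.0333 pos [658.  23. 224.] units d [-0.06  0.1   5.2 ] rot [-0.02 -0.01  0.01] F [-0.1 -0.1  0.2] op 13.3
[771.98673677 -50.94135363  30.        ]
```

Call:
send_rows(series=[[[0,0.1,0.5,0,0,0],[0,0,0.7,0,0,0],[0,0,0.7,0,0,0],[0,0,0.7,0,0,0],[0,0,0.7,0,0,0],[0,0,0.7,0,0,0],[0,0,0.6,0,0,0],[0,0,0.4,0,0,0],[0,0,0.2,0,0,0],[0,0,0,0,0,0]]])

```text
time_s: 17.87
tool_pos: [660.8, 23.5, 68.0]
tool_rot: [0.657, 0.754, -0.001, -0.001]
contact_force: [-0.3, 1.2, 0.1]
opening: 0.5
gripper_force: 0.0
```

Call:
send_rows(series=[[[0,0,0,0,0,0],[-0.2,0,0,0,0,0],[-0.2,0,0,0,0,0],[-0.2,0,0,0,0,0],[0,0,0,0,0,0],[0,0,0,0,0,0]]])

```text
time_s: 18.37
tool_pos: [664.8, 3.7, 69.7]
tool_rot: [0.658, 0.753, 0.0, 0.0]
contact_force: [-0.1, -0.4, -0.5]
opening: 0.4
gripper_force: 0.0
```

Run:
```python
from h import *
togo((661,21.7,68),97.7)
```

```text
t 18.3667 pos [664.8   3.7  69.7] units d [ 0.61 -0.05  0.06] rot [ 0.01  0.   -0.01] F [-0.1 -0.4 -0.5] op 0.4
```

Call:
send_rows(series=[[[-0.24,-0.02,0.03,0,0,0],[-0.24,-0.02,0,0,0,0],[-0.3,-0.04,0,0,0,0],[-0.3,-0.04,0,0,0,0],[-0.28,-0.11,0,0,0,0],[-0.28,-0.11,0,0,0,0],[0,0,0,0,0,0]]])

```text
time_s: 18.95
tool_pos: [660.4, -47.7, 68.0]
tool_rot: [0.659, 0.752, -0.001, -0.0]
contact_force: [0.5, 2.0, -0.5]
opening: 0.5
gripper_force: 0.7
```

Call:
send_rows(series=[[[-0.24,-0.18,0,0,0,0],[-0.24,-0.18,0,0,0,0],[-0.19,-0.24,0,0,0,0],[-0.19,-0.24,0,0,0,0],[-0.1,-0.2,0,0,0,0],[0,0,0,0,0,0],[0,0,0,0,0,0]]])

```text
time_s: 19.53
tool_pos: [632.7, -80.3, 68.3]
tool_rot: [0.658, 0.753, -0.002, 0.0]
contact_force: [-0.5, -0.6, -0.6]
opening: 0.5
gripper_force: 0.0
```

Run:
```python
from h import *
togo((661,21.7,68),97.7)
s=sense();d=np.array(s["tool_pos"])[:2]-[597.5,-21];c,q=np.cos(np.radians(7.7)),np.sin(np.radians(7.7));print("manifold XY",c*d[0]+q*d[1],-q*d[0]+c*d[1])
im=get_image("top");cv2.imwrite("pics/valve.png",cv2.resize(im[110:210,190:330,::-1],None,fx=5,fy=5,interpolation=cv2.INTER_CUBIC))
```

```text
t 19.5333 pos [632.7 -80.3  68.3] units d [ 3.25  1.39 -0.  ] rot [-0.02  0.02 -0.01] F [-0.5 -0.6 -0.6] op 0.5
manifold XY 26.952026281967576 -63.51296696119419
```

Call:
send_rows(series=[[[-0.03,-0.15,0,0,0,0],[0,-0.1,0,0,0,0],[0,0,0,0,0,0],[0,0,0,0,0,0]]])

```text
time_s: 19.92
tool_pos: [626.7, -80.8, 68.4]
tool_rot: [0.658, 0.753, -0.0, 0.0]
contact_force: [1.8, -2.3, 0.5]
opening: 0.4
gripper_force: 0.9
```

Call:
send_rows(series=[[[0,-0.1,0,0,0,0],[0,0,0,0,0,0],[0,0,0,0,0,0]]])

```text
time_s: 20.17
tool_pos: [625.2, -80.8, 68.6]
tool_rot: [0.658, 0.753, 0.001, 0.001]
contact_force: [4.7, -1.5, -1.1]
opening: 0.0
gripper_force: 2.4
```

Call:
send_rows(series=[[[0,-0.08,0,0,0,0],[0,0,0,0,0,0],[0,0,0,0,0,0]]])

```text
time_s: 20.42
tool_pos: [625.0, -80.8, 68.9]
tool_rot: [0.658, 0.753, 0.003, 0.003]
contact_force: [9.2, -1.5, -3.8]
opening: 0.2
gripper_force: 4.2
```

Call:
send_rows(series=[[[0,-0.08,0,0,0,0],[0,0,0,0,0,0],[0,0,0,0,0,0]]])

```text
time_s: 20.67
tool_pos: [624.8, -80.7, 69.3]
tool_rot: [0.658, 0.753, 0.004, 0.004]
contact_force: [11.9, -1.2, -5.9]
opening: 0.6
gripper_force: 5.9
```

Call:
send_rows(series=[[[0,0.3,0,0,0,0],[0,0.5,0,0,0,0],[0,0,-0.4,0,0,0],[0,0,-0.7,0,0,0],[0,0,-0.8,0,0,0],[0,0,-0.8,0,0,0],[0,0,-0.8,0,0,0],[0,0,-0.8,0,0,0],[0,0,-0.4,0,0,0],[0,0,0,0,0,0]]])

```text
time_s: 21.5
tool_pos: [643.5, -77.6, 212.6]
tool_rot: [0.658, 0.753, 0.001, 0.002]
contact_force: [0.3, 0.1, 0.4]
opening: 0.4
gripper_force: 0.0
```

Call:
send_rows(series=[[[-0.5,-0.8,0,0,0,0],[-0.8,-0.8,0,0,0,0],[-0.8,-0.8,0,0,0,0],[-0.8,-0.8,0,0,0,0],[-0.8,-0.8,0,0,0,0],[-0.8,-0.8,0,0,0,0],[-0.8,0,0,0,0,0],[-0.8,0,0,0,0,0],[0,0,0,0,0,0],[0,0,0,0,0,0]]])

```text
time_s: 22.33
tool_pos: [522.8, -279.5, 207.6]
tool_rot: [0.659, 0.752, -0.001, -0.002]
contact_force: [0.3, 1.2, 0.8]
opening: 0.0
gripper_force: 0.0
```

Run:
```python
from h import *
togo((661,21.7,68),97.7)
im=get_image("top");b=blobs(im,(24,150,120),(34,255,255),20,(90,100,300,250))
for x in b:
    w=plane("top",x[0],66);d=w[:2]-[597.5,-21];print(x[0],x[1],w,np.degrees(np.arctan2(d[1],d[0])),"want",7.7-90,x[3])
i2=get_image("scene")
A=cv2.resize(im[110:210,190:330,::-1],(560,400),interpolation=cv2.INTER_CUBIC)[:, :400];B=cv2.resize(i2[130:230,230:330,::-1],(400,400),interpolation=cv2.INTER_CUBIC)
cv2.imwrite("pics/final.png",np.hstack([A,B]))
```

```text
t 22.3333 pos [ 522.8 -279.5  207.6] units d [9.34 5.9  4.65] rot [-0.03 -0.02 -0.02] F [0.3 1.2 0.8] op 0.0
[290.61 165.25] 131 [605.17421804 -87.66327241  66.        ] -83.43306703595508 want -82.3 ((290.9703063964844, 165.20297241210938), (6.5672454833984375, 20.199254989624023), 84.2894058227539)
```

View pics/final.png

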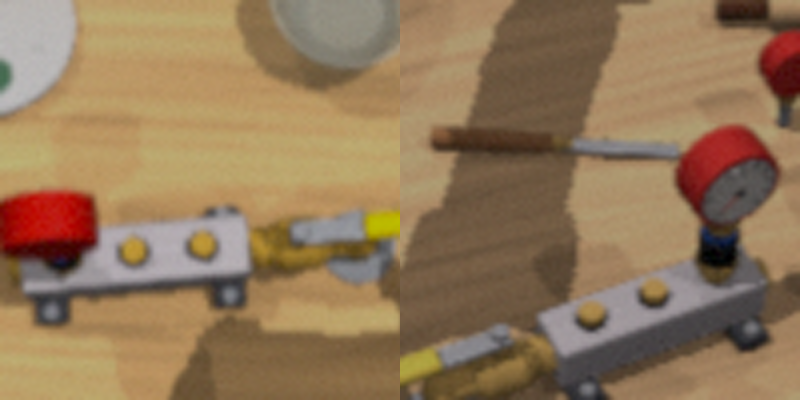

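The handle lies along the pipe (yellow sleeve at about (385,225) on the left). The gauge is upright in the fitting with its dial to the front, (740,190) on the right. Handing in.

```bash
python3 -c "
from cell import *
print(job_done())"
```

```text
the job is handed in; nothing more can be done
None
```

The gauge is pushed home and locked with its dial facing front, the upward tug (about 24 N net) showed the fitting had gripped, the valve handle was then swung to its open stop, and the job was handed in at about 22 s of the 67 s allowed.

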